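Make up two stamping kits

ROBOT

A 6-joint arm with a two-finger parallel gripper is mounted at the origin on the work surface. World frame = base frame: x ahead of the robot, y to its left, z up, the work surface at z = 0. Lengths are in mm, angles in rad, forces in N, time in s.
With the tool pointing down it reaches from about 300 to 875 mm from the base axis. Payload 4.2 kg.
Tool frame: the origin (TCP) lies midway between the tips of the shut fingers; the grasp point (between the pads) lies 19 mm behind it (env.tcp_to_grasp is the distance from the TCP to the grasp point, in mm); z points along the fingers, y is the line along which they close (so a half turn about z gives the same grasp; the last joint's range is limited). The gripper opens to 85 mm and grips with 20 to 120 N. Pads are 22 mm wide; open, the fingers measure 114 mm over their backs; the gripper's body (76 mm by 85 mm) begins 54 mm behind the grasp point. The pads swing forward as they close: fully open they stand 13 mm farther back than shut.
Start: joints at [1.209, 0.32, 1.565, -0, 1.257, -0.02], TCP at [192.734, 541.755, 203.138] pointing down, gripper open.
Joint ranges: [-3.11, 3.11], [-0.84, 2.01], [0.21, 2.61], [-1.34, 4.49], [0.05, 2.63], [-2.56, 2.56]. Speed limits (rad/s): [2.57, 2.57, 3.14, 3.14, 3.14, 3.14].

INTERFACE

Orientations are given as a unit quaternion [w, x, y, z].
In Python, from workcell import sensors, eyes, env gives the robot as it stands.
- The arm moves only by the tool play_rows, never from a script. Its argument "deltas" is text: rows parted by semicolons, each of 7 numbers parted by spaces: the turn, a rotation vector about the tool's x, y, z in rad, then the shift along the tool's x, y, z in m, then the finger opening in m, from 0 to 0.0854. In form: rx ry rz x y z grip; .... A call has 1 to 12 rows; each row is the pose to reach, as a shift and turn from the pose commanded when the call began, along the tool's axes at that moment; what a row does not reach only later rows make up. A row lasts 1/10 s, in which the tool goes at most 50 mm and 8.59 degrees, less where a joint would pass 70% of its speed; a pose out of reach is approached as far as the arm can. A call with a gripper value outside its range is refused whole. The fingers move at their own pace and stop on an object; the grip force is fixed at half the most. Time passes only in rows, so rows that repeat a pose let the fingers close. It gives the time, the measured TCP pose, the force, the opening and the grip force at its end, in the units of the state.
- sensors.read_state(): the state, without advancing time (a new reading comes with each control period).
- eyes.snapshot(name): name is "side" or "top"; returns a dict with "color" (384x512x3 uint8, red, green, blue), "fx", "fy", "cx", "cy" (pixels), "world_from_camera" (4x4, takes a point from camera to world coordinates). Camera axes: x right, y up, looking along -z (the intrinsics and any distortion apply to the point x, -y, -z); pixel columns grow to the right and rows downward; lengths in mm; the calibration is good to about 2 mm. A picture is of the moment at which its call begins. There is no depth.
- env.hand_in(): hands the job in; it is judged then, once.
The state is a dict: "clock": time; "joint_positions": joint angles; "joint_vel": joint speeds; "effort": joint torques, N m; "tool_pos": TCP position; "orientation": TCP orientation; "contact_force": force on the tool from outside, world axes, zero at the start; "moment": the same for the moment, N m; "width": finger opening in mm; "gripper_force": force on a finger pad.
Only numpy, scipy, OpenCV 4.12 (cv2) and the standard library are available. Lean on these libraries where they do the work, as an engineer would, in place of code of your own. Each camera call takes 0.05 s, during which the arm holds its last target. There are 200 camera calls.

TASK

Make up the two stamping kits on the desk: the red tray gets the red ink pad in its large bay and the square black-handled stamp in its small bay; the blue tray gets the blue ink pad in its large bay, and the round wooden-handled stamp and the white ink bottle in its two small bays, either way round. Everything must lie or stand upright and flat on the floor of its bay, not on a rib or rim. Leave the green ink pad where it is.

Things in the scene. Friction and masses are not known exactly. Their poses are not given: they have to be found in the camera images.
- tray_red: Red kit tray, fixed, 132 x 152 mm (x, y of its own frame); floor 3 mm thick, walls and ribs 4 mm thick, tops 8 mm above the desk. Origin: centre of the underside. The inner ribs are white; one along x divides it: the large bay, 124 mm along x by 80 mm along y, has its centre at y = +32 mm; the small bay, 124 mm along x by 60 mm along y, has its centre at x = 0, y = -42 mm. A pad fits the large bay only with its long side along x.
- tray_blue: Blue kit tray, fixed, 132 x 152 mm (x, y of its own frame); floor 3 mm thick, walls and ribs 4 mm thick, tops 8 mm above the desk. Origin: centre of the underside. The inner ribs are white; one along x divides it: the large bay, 124 mm along x by 80 mm along y, has its centre at y = +32 mm; two small bays, each 60 x 60 mm, have their centres at x = +32 and -32 mm, y = -42 mm. A pad fits the large bay only with its long side along x.
- pad_red: Red plastic ink pad, closed, a flat box 80 x 56 x 22 mm (long side along its x) with a white band round the foot and a thin white outline on top. Origin: centre of the underside, z up. It lies on the desk and at the start the round stamp stands on top of it.
- pad_blue: Blue plastic ink pad, closed, a flat box 80 x 56 x 22 mm (long side along its x) with a white band round the foot and a thin white outline on top. Origin: centre of the underside, z up. It lies on the desk.
- pad_green: Green plastic ink pad, closed, a flat box 80 x 56 x 22 mm (long side along its x) with a white band round the foot and a thin white outline on top. Origin: centre of the underside, z up. It lies on the desk and stays there.
- stamp_round: Rubber stamp with a round light-wood base, 38 mm across and 16 mm high, and an upright brown wooden round handle 22 mm across from 16 to 60 mm height. At the start it stands on the red ink pad. Origin: centre of the underside, z up the handle.
- stamp_square: Rubber stamp with a square light-wood base, 36 x 36 mm and 16 mm high, and an upright black square handle 24 x 24 mm (sides parallel to the base's) from 16 to 60 mm height. It stands on the desk. Origin: centre of the underside, z up the handle.
- ink_bottle: Small white ink bottle, a cylinder 32 mm across and 46 mm high, with a yellow cap 20 mm across on top, 65 mm high in all. It stands on the desk. Origin: centre of the underside, z up.

How it is judged:
By the outcome, as a careful person would: the job done as asked, in the order asked, and still so for the second after the job is handed in, with the robot touching nothing.
It also fails if it takes over 131 s, if anything falls off the work surface, if the arm or the gripper's body presses on something with over 40 N, if the wrist force passes 120 N, or if a joint passes its speed limit or range.

## Working session

There is one attempt and no reset: what is moved stays moved. The work goes in short steps, Python scripts to look and compute and a tool call to move; the robot and the scene stay as the last step left them, time stands still between calls to the robot, and variables do not carry over. Pictures are saved under pics/ and viewed, at most 14 in all, crops included, and the job is handed in when it is done.

Besides the shell and the picture viewer there is one more tool, called after ">>>" in YAML: its name, and indented under it one key for each argument. play_rows: Moves the arm, as the interface text tells. Its arguments: {"type":"object","properties":{"deltas":{"type":"string"}},"required":["deltas"]}

```bash
mkdir -p pics; ls
python3 - <<'E'
from workcell import sensors, eyes, env
import cv2,numpy as np
for n in ("top","side"):
    s=eyes.snapshot(n); cv2.imwrite(f"pics/{n}0.png",cv2.resize(s["color"][:,:,::-1],(800,600),interpolation=cv2.INTER_CUBIC))
    print(n,{k:np.round(v,3).tolist() for k,v in s.items() if k!="color"})
s=sensors.read_state();print(s["tool_pos"],s["orientation"],s["width"],s["clock"],env.tcp_to_grasp)
E
```

```text
pics
top {'fx': 377.656, 'fy': 377.656, 'cx': 255.304, 'cy': 186.583, 'world_from_camera': [[-0.029, 0.995, -0.091, 469.754], [-0.999, -0.031, -0.028, -9.066], [-0.031, 0.091, 0.995, 852.212], [0.0, 0.0, 0.0, 1.0]]}
side {'fx': 368.558, 'fy': 368.558, 'cx': 248.196, 'cy': 190.022, 'world_from_camera': [[0.798, 0.344, -0.495, 201.452], [-0.603, 0.439, -0.666, -480.728], [-0.011, 0.83, 0.557, 450.556], [0.0, 0.0, 0.0, 1.0]]}
[192.56747802 541.29783773 202.38920082] [-1.33315165e-04  1.70056105e-01  9.85434071e-01 -7.70850218e-04] 85.57786373646533 0.1 18.700000000000003
```

View pics/top0.png

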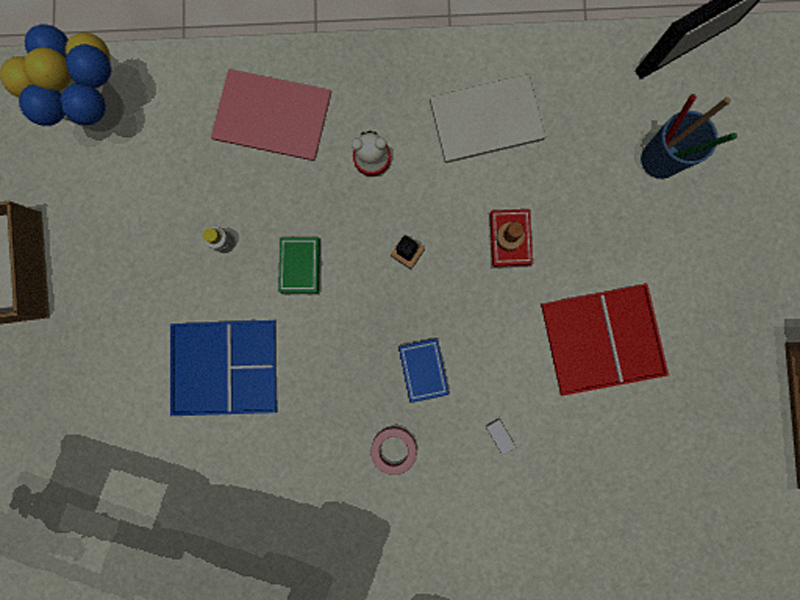

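View pics/side0.png

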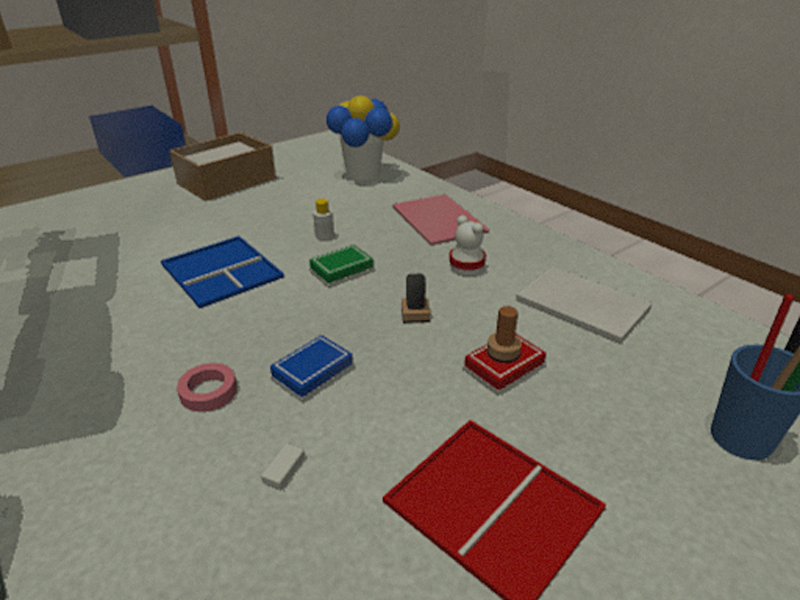

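The top view shows the trays with their large bays to the image left (+y). The tray at (223,367) is blue and the one at (604,340) is red. Pads: red at (511,238) with the round stamp on it, blue at (424,370), green at (300,265). The square stamp is at (408,250) and the bottle at (220,238).

```bash
cat > lib.py <<'E'
import numpy as np, cv2
from scipy.optimize import minimize
from scipy.spatial.transform import Rotation as R
def proj(s,P):
    T=np.linalg.inv(s["world_from_camera"]); c=np.asarray(P,float)@T[:3,:3].T+T[:3,3]
    return np.c_[s["cx"]+s["fx"]*c[:,0]/-c[:,2], s["cy"]-s["fy"]*c[:,1]/-c[:,2]]
def ray(s,uv,z):
    T=s["world_from_camera"]; d=T[:3,:3]@[(uv[0]-s["cx"])/s["fx"],-(uv[1]-s["cy"])/s["fy"],-1]
    return (T[:3,3]+d*(z-T[2,3])/d[2])[:2]
def outline(a,b,z0,z1,rnd=False):
    if rnd: t=np.linspace(0,6.28,24,endpoint=False); o=np.c_[a/2*np.cos(t),a/2*np.sin(t)]
    else: o=np.array([[1,1],[-1,1],[-1,-1],[1,-1]])*[a/2,b/2]
    return np.vstack([np.c_[o,np.full(len(o),z)] for z in (z0,z1)])
def hull(p): return cv2.convexHull(np.float32(p))
def mask_hull(s,mask,near):
    n,l,st,c=cv2.connectedComponentsWithStats(mask.astype(np.uint8))
    ok=[i for i in range(1,n) if st[i,4]>12]
    i=min(ok,key=lambda i:np.hypot(*(c[i]-near)))
    ys,xs=np.where(l==i); p=np.vstack([np.c_[xs+dx,ys+dy] for dx in (-.4,.4) for dy in (-.4,.4)])
    return hull(p)
def fit(s,mask,near,model,yaw0=0,yawfree=True):
    H=mask_hull(s,mask,near); A=cv2.contourArea(H)
    x0=ray(s,near,model[:,2].mean())
    def cost(q):
        yaw=q[2]/100 if yawfree else yaw0
        c,n=np.cos(yaw),np.sin(yaw); P=model.copy(); P[:,:2]=model[:,:2]@[[c,n],[-n,c]]+q[:2]
        h=hull(proj(s,P)); i=cv2.intersectConvexConvex(H,h)[0]
        return -i/(A+cv2.contourArea(h)-i)
    best=min((minimize(cost,[*x0,y*100],method="Nelder-Mead",options=dict(initial_simplex=np.array([[*x0,y*100],[x0[0]+8,x0[1],y*100],[x0[0],x0[1]+8,y*100],[*x0,y*100+10]]),maxiter=600)) for y in (yaw0-.2,yaw0,yaw0+.2)),key=lambda r:r.fun)
    return np.round([best.x[0],best.x[1],best.x[2]/100,-best.fun],3)
def go(x,y,z,a):
    "tool-frame shift (m) and turn to TCP x,y,z pointing down, tool y along world angle a (rad, mod pi)"
    from workcell import sensors
    st=sensors.read_state(); q=st["orientation"]; R0=R.from_quat([*q[1:],q[0]])
    c=[]
    for k in (0,np.pi):
        Y=np.array([np.cos(a+k),np.sin(a+k),0]); Z=np.array([0,0,-1.]); X=np.cross(Y,Z)
        c.append((R0.inv()*R.from_matrix(np.c_[X,Y,Z])).as_rotvec())
    rv=min(c,key=np.linalg.norm)
    d=R0.inv().apply(np.array([x,y,z])-st["tool_pos"])/1000
    print("go",(x,y,z),np.round(rv,3).tolist(),np.round(d,4).tolist())
E
cat > meas.py <<'E'
from lib import *
from workcell import eyes
s=eyes.snapshot("top"); k=512/800
im=s["color"].astype(int); r,g,b=im[...,0],im[...,1],im[...,2]
red=(r>g+50)&(r>b+50)&(g<60); blue=(b>r+40); yel=(r>b+60)&(g>b+50)
H=lambda x,y:np.array([x*k,y*k])
print("tray_red",fit(s,red,H(604,340),outline(132,152,0,8)))
print("tray_blue",fit(s,blue,H(223,367),outline(132,152,0,8)) )
print("pad_blue",fit(s,blue,H(424,370),outline(80,56,5,22)))
print("pad_red",fit(s,red,H(511,238),outline(80,56,5,22)))
print("bottle",fit(s,yel,H(211,236),outline(20,20,46,65,True),0,False))
dark=(im.max(2)<45)
print("sq",fit(s,dark,H(408,246),outline(24,24,20,60),.5))
wood=(r>b+25)&(r>g+10)&~red
print("round", ray(s,H(516,229),82),ray(s,H(511,238),38))
for n in ("side",):
    s=eyes.snapshot(n); print("side round",ray(s,H(507,311),82),ray(s,H(505,343),38))
    im=s["color"].astype(int); r,g,b=im[...,0],im[...,1],im[...,2]; red=(r>g+50)&(r>b+50)&(g<60); blue=(b>r+40)
    yel=(r>b+60)&(g>b+50)
    print("sq",fit(s,im.max(2)<50,H(415,290),outline(24,24,16,60),.5))
    print("pad_blue",fit(s,blue,H(312,363),outline(80,56,5,22)))
    print("tray_blue",fit(s,blue,H(222,270),outline(132,152,0,8)))
    print("bottle",fit(s,yel,H(322,206),outline(20,20,46,65,True),0,False))
E
python3 meas.py
```

```text
tray_red [ 4.71177e+02 -2.73552e+02  1.61000e-01  9.88000e-01]
tray_blue [4.45813e+02 2.72962e+02 1.30000e-02 9.80000e-01]
pad_blue [ 4.35534e+02 -1.56200e+01  1.72000e-01  9.73000e-01]
pad_red [ 6.21247e+02 -1.47576e+02 -2.50000e-02  9.37000e-01]
bottle [ 6.29696e+02  2.71472e+02 -2.20000e-01  6.85000e-01]
sq [605.141   1.928   1.006   0.946]
round [ 618.22943459 -143.66138743] [ 614.28585646 -143.85799484]
side round [ 615.68162217 -143.49458954] [ 616.60638376 -145.71694255]
sq [606.349   4.599   0.894   0.854]
pad_blue [ 4.3654e+02 -1.3680e+01  1.9300e-01  9.2300e-01]
tray_blue [4.46409e+02 2.72167e+02 1.00000e-03 9.91000e-01]
bottle [ 6.29873e+02  2.72985e+02 -3.53000e-01  8.45000e-01]
```

```bash
python3 -c "
from lib import *
go(616,-144.5,160,1.571)"
```

```text
go (616, -144.5, 160) [-0.001, -0.0, -0.342] [-0.6288, -0.5043, 0.0431]
```

>>> play_rows:
  deltas: "0 0 -0.34 -0.629 -0.504 0.04 0.06;0 0 -0.34 -0.629 -0.504 0.04 0.06;0 0 -0.34 -0.629 -0.504 0.04 0.06;0 0 -0.34 -0.629 -0.504 0.04 0.06;0 0 -0.34 -0.629 -0.504 0.04 0.06;0 0 -0.34 -0.629 -0.504 0.04 0.06;0 0 -0.34 -0.629 -0.504 0.04 0.06;0 0 -0.34 -0.629 -0.504 0.04 0.06;0 0 -0.34 -0.629 -0.504 0.04 0.06;0 0 -0.34 -0.629 -0.504 0.04 0.06;0 0 -0.34 -0.629 -0.504 0.04 0.06;0 0 -0.34 -0.629 -0.504 0.04 0.06"

```text
clock: 1.4
tool_pos: [507.0, 32.4, 173.4]
orientation: [0.0, 0.001, 1.0, 0.0]
contact_force: [1.4, 0.8, 0.1]
width: 60.3
gripper_force: 0.0
```

```bash
python3 -c "
from lib import *
go(616,-144.5,46,1.571)"
```

```text
go (616, -144.5, 46) [0.0, 0.0, -0.002] [-0.1094, -0.1767, 0.1274]
```

>>> play_rows:
  deltas: "0 0 0 -0.1 -0.16 0 0.05;0 0 0 -0.1 -0.16 0 0.05;0 0 0 -0.1 -0.16 0 0.05;0 0 0 -0.1 -0.16 0 0.05;0 0 0 -0.1 -0.16 0 0.05;0 0 0 -0.1 -0.16 0 0.05;0 0 0 -0.1 -0.16 0 0.05;0 0 0 -0.1 -0.16 0 0.05"

```text
clock: 2.2
tool_pos: [605.4, -124.4, 173.7]
orientation: [-0.0, 0.0, 1.0, 0.0]
contact_force: [0.7, 0.7, 0.0]
width: 49.8
gripper_force: 0.0
```

```bash
python3 -c "
from lib import *
go(616,-144.5,46,1.571)"
```

```text
go (616, -144.5, 46) [0.0, -0.0, -0.0] [-0.0107, -0.0201, 0.1277]
```

>>> play_rows:
  deltas: "0 0 0 -0.011 -0.02 0.02 0.05;0 0 0 -0.011 -0.02 0.05 0.05;0 0 0 -0.011 -0.02 0.08 0.05;0 0 0 -0.011 -0.02 0.1 0.05;0 0 0 -0.011 -0.02 0.1 0.05"

```text
clock: 2.7
tool_pos: [614.4, -144.1, 70.7]
orientation: [-0.003, 0.0, 1.0, 0.001]
contact_force: [-0.3, -0.5, -0.3]
width: 49.9
gripper_force: 0.0
```

Run:
```python
from lib import *
go(616,-144.5,46,1.571)
from workcell import eyes
a=eyes.snapshot("side")["color"][150:260,260:400];b=eyes.snapshot("top")["color"][100:210,260:400]
cv2.imwrite("pics/a1.png",cv2.resize(np.hstack([a,b])[:,:,::-1],(800,314),interpolation=cv2.INTER_CUBIC))
```

```text
go (616, -144.5, 46) [0.002, -0.006, -0.001] [-0.0018, -0.0005, 0.0247]
```

View pics/a1.png

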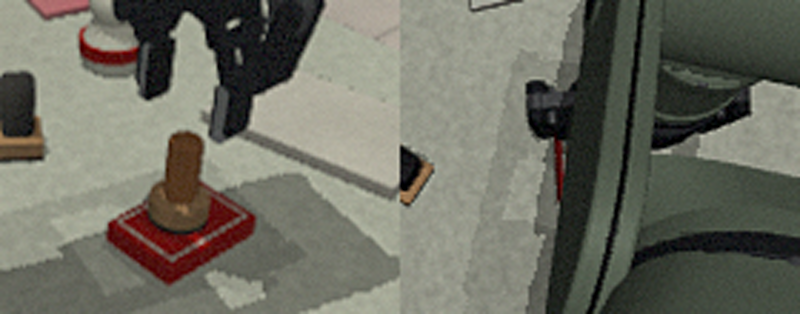

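Fingers straddle the brown handle (left tip about (150,95), right (225,135), handle top (185,138)). I'll go down and grip.

>>> play_rows:
  deltas: "0 0 0 -0.001 0 0.015 0.05;0 0 0 -0.001 0 0.026 0.05;0 0 0 -0.001 0 0.026 0.05;0 0 0 -0.001 0 0.026 0.0;0 0 0 -0.001 0 0.026 0.0;0 0 0 -0.001 0 0.026 0;0 0 0 -0.001 0 0.026 0;0 0 0 -0.001 0 0.026 0;0 0 0 -0.001 0 0.026 0;0 0 0 -0.001 0 0.026 0"

```text
clock: 3.8
tool_pos: [618.8, -145.8, 48.7]
orientation: [0.001, 0.001, 1.0, -0.0]
contact_force: [0.2, 1.7, 6.9]
width: 17.6
gripper_force: 58.8
```

>>> play_rows:
  deltas: "0 0 0 0 0 -0.02 0;0 0 0 0 0 -0.05 0;0 0 0 0 0 -0.08 0;0 0 0 0 0 -0.1 0;0 0 0 0 0 -0.1 0;0 0 0 0 0 -0.1 0"

```text
clock: 4.4
tool_pos: [617.4, -145.8, 146.6]
orientation: [-0.001, 0.001, 1.0, 0.0]
contact_force: [-0.9, -0.8, -0.5]
width: 18.0
gripper_force: 58.7
```

Run:
```python
from lib import *
go(478.3,230.8,160,1.578)
go(414.3,230.4,160,1.578)
from workcell import eyes
a=eyes.snapshot("side")["color"][90:260,230:430]
cv2.imwrite("pics/a2.png",cv2.resize(a[:,:,::-1],(700,595),interpolation=cv2.INTER_CUBIC))
```

```text
go (478.3, 230.8, 160) [0.0, -0.001, -0.009] [0.1398, 0.3763, -0.0131]
go (414.3, 230.4, 160) [0.0, -0.001, -0.009] [0.2038, 0.3758, -0.013]
```

View pics/a2.png

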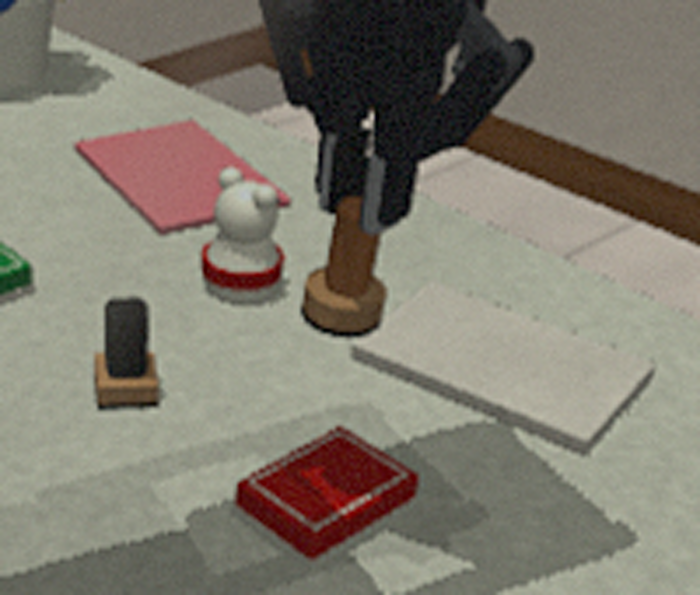

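Run:
```python
from lib import *
from workcell import eyes
s=eyes.snapshot("side")
P=[[617.4,-145.8,146.6+d] for d in (0,-11,-27,20)]
print((proj(s,P)-[230,90])*3.5)
im=s["color"].astype(int); r,g,b=im[...,0],im[...,1],im[...,2]
red=(r>g+50)&(r>b+50)&(g<60)
print(fit(s,red,np.array([230+328/3.5,90+492/3.5]),outline(80,56,5,22)))
```

```text
[[351.41453113 268.92495417]
 [348.76358137 289.22568408]
 [345.0022298  318.02976922]
 [356.37622657 230.92874583]]
[ 6.39046e+02 -1.33247e+02  4.20000e-01  5.09000e-01]
```

Run:
```python
from lib import *
from workcell import eyes
s=eyes.snapshot("side")
print(proj(s,[[614.4,-144.1,z] for z in (60,70.7,80,90,100)]), [260+188/2.857,150+115/2.857])
x0,y0,k=300,120,12
a=cv2.resize(s["color"][y0:y0+50,x0:x0+64][:,:,::-1],None,fx=k,fy=k,interpolation=cv2.INTER_CUBIC)
for d,c in ((0,(0,0,255)),(10,(0,255,0)),(19,(255,0,0)),(30,(0,255,255))):
    for dy in (-11,11):
        p=[proj(s,[[617.4+dx,-145.8+dy,146.6+d]])[0] for dx in (-11,11)]
        p=[tuple(int(v) for v in (q-[x0,y0]+.5)*k) for q in p]; cv2.line(a,*p,c,2)
cv2.imwrite("pics/a3.png",a)
```

```text
[[322.92295352 209.69671721]
 [323.54884188 204.76935903]
 [324.10238392 200.41155325]
 [324.7077583  195.64569314]
 [325.32394503 190.79471185]] [325.8032901645082, 190.25201260063002]
```

View pics/a3.png

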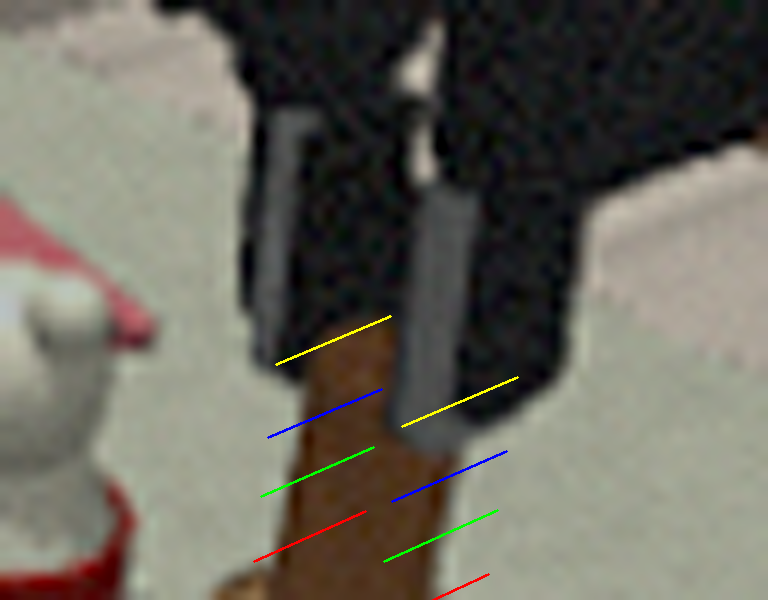

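The overlay shows that the real fingertips sit about 28 mm above the reported TCP, so only 7 mm of the handle is gripped. The stamp hangs upright, so I'll carry on, moderately, and allow for the offset from here on.

>>> play_rows:
  deltas: "0 0 -0.009 0.014 0.038 0 0;0 0 -0.009 0.028 0.075 0 0;0 0 -0.009 0.042 0.113 0 0;0 0 -0.009 0.056 0.151 0 0;0 0 -0.009 0.07 0.188 0 0;0 0 -0.009 0.084 0.226 0 0;0 0 -0.009 0.098 0.264 0 0;0 0 -0.009 0.112 0.301 0 0;0 0 -0.009 0.126 0.339 0 0;0 0 -0.009 0.135 0.36 0 0;0 0 -0.009 0.14 0.376 0 0;0 0 -0.009 0.14 0.376 0 0"

```text
clock: 5.75
tool_pos: [477.4, 231.9, 146.4]
orientation: [-0.001, -0.005, 1.0, -0.0]
contact_force: [-0.3, -0.8, 0.5]
width: 17.8
gripper_force: 58.8
```

>>> play_rows:
  deltas: "0 0 0 0 0 0.02 0;0 0 0 0 0 0.05 0;0 0 0 0 0 0.075 0;0 0 0 0 0 0.095 0;0 0 0 0 0 0.095 0;0 0 0 0 0 0.095 0"

```text
clock: 6.35
tool_pos: [478.8, 229.8, 52.3]
orientation: [-0.0, -0.003, 1.0, -0.0]
contact_force: [-0.3, 0.1, -0.2]
width: 17.8
gripper_force: 58.8
```

Run:
```python
from lib import *
go(478.3,230.8,32,1.578)
from workcell import eyes
a=eyes.snapshot("side")["color"][110:210,90:230]
cv2.imwrite("pics/a4.png",cv2.resize(a[:,:,::-1],(700,500),interpolation=cv2.INTER_CUBIC))
```

```text
go (478.3, 230.8, 32) [-0.001, -0.001, -0.001] [0.0005, 0.001, 0.0203]
```

View pics/a4.png

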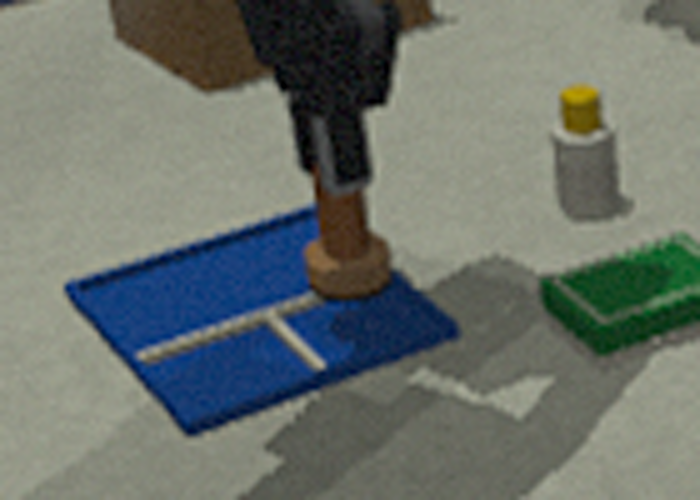

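The stamp is upright at about (347,270), above the far small bay. Next I lower it, release and rise.

>>> play_rows:
  deltas: "0 0 0 0 0 0.01 0;0 0 0 0 0 0.018 0;0 0 0 0 0 0.021 0;0 0 0 0 0 0.022 0;0 0 0 0 0 0.022 0"

```text
clock: 6.9
tool_pos: [478.6, 230.5, 30.4]
orientation: [-0.0, -0.004, 1.0, 0.0]
contact_force: [0.0, 0.7, -0.8]
width: 17.6
gripper_force: 58.8
```

>>> play_rows:
  deltas: "0 0 0 0 0 0.002 0;0 0 0 0 0 0.002 0;0 0 0 0 0 0.002 0.05;0 0 0 0 0 0.002 0.05;0 0 0 0 0 0.002 0.05;0 0 0 0 0 -0.02 0.05;0 0 0 0 0 -0.06 0.06;0 0 0 0 0 -0.1 0.06;0 0 0 0 0 -0.1 0.06;0 0 0 0 0 -0.1 0.06"

```text
clock: 7.9
tool_pos: [478.9, 230.6, 131.2]
orientation: [0.001, -0.004, 1.0, 0.0]
contact_force: [-0.3, -0.4, -0.5]
width: 60.0
gripper_force: 0.0
```

```bash
python3 -c "
from lib import *
go(606,3,130,2.54);go(606,3,130,.97);go(620,-147.2,130,1.546)"
```

```text
go (606, 3, 130) [-0.0, 0.002, -0.962] [-0.1255, -0.2285, 0.0012]
go (606, 3, 130) [0.001, 0.001, 0.608] [-0.1255, -0.2285, 0.0012]
go (620, -147.2, 130) [0.001, 0.002, 0.032] [-0.1384, -0.3788, 0.0011]
```

Run:
```python
from lib import *
from workcell import eyes
for n,p in (("top",(511,238)),("side",(505,362))):
    s=eyes.snapshot(n); im=s["color"].astype(int); r,g,b=im[...,0],im[...,1],im[...,2]
    red=(r>g+40)&(r>b+40)&(g<80)
    print(fit(s,red,np.array(p)*.64,outline(80,56,5,22)))
    if n=="top": print("tray",fit(s,red,np.array((604,340))*.64,outline(132,152,0,8)))
    if n=="side": print("tray",fit(s,red,np.array((495,510))*.64,outline(132,152,0,8)))
```

```text
[ 6.20482e+02 -1.47202e+02  6.00000e-03  9.58000e-01]
tray [ 4.71137e+02 -2.73610e+02  1.53000e-01  9.78000e-01]
[ 6.38698e+02 -1.33089e+02  3.72000e-01  5.41000e-01]
tray [ 4.71630e+02 -2.71532e+02  1.61000e-01  9.83000e-01]
```

>>> play_rows:
  deltas: "0 0 0.008 -0.142 -0.378 0 0.075;0 0 0.008 -0.142 -0.378 0 0.075;0 0 0.008 -0.142 -0.378 0 0.075;0 0 0.008 -0.142 -0.378 0 0.075;0 0 0.008 -0.142 -0.378 0 0.075;0 0 0.008 -0.142 -0.378 0 0.075;0 0 0.008 -0.142 -0.378 0 0.075;0 0 0.008 -0.142 -0.378 0 0.075;0 0 0.008 -0.142 -0.378 0 0.075;0 0 0.008 -0.142 -0.378 0.05 0.075;0 0 0.008 -0.142 -0.378 0.1 0.075;0 0 0.008 -0.142 -0.378 0.1 0.075"

```text
clock: 9.2
tool_pos: [616.3, -144.3, 22.2]
orientation: [-0.009, 0.0, 1.0, 0.002]
contact_force: [-0.9, 0.9, -0.7]
width: 75.2
gripper_force: 0.0
```

Run:
```python
from lib import *
go(620.5,-147.3,0,1.571)
from workcell import eyes
a=eyes.snapshot("side")["color"][180:270,270:390]
cv2.imwrite("pics/a5.png",cv2.resize(a[:,:,::-1],(720,540),interpolation=cv2.INTER_CUBIC))
```

```text
go (620.5, -147.3, 0) [0.005, -0.018, -0.001] [-0.0046, -0.0031, 0.0221]
```

View pics/a5.png

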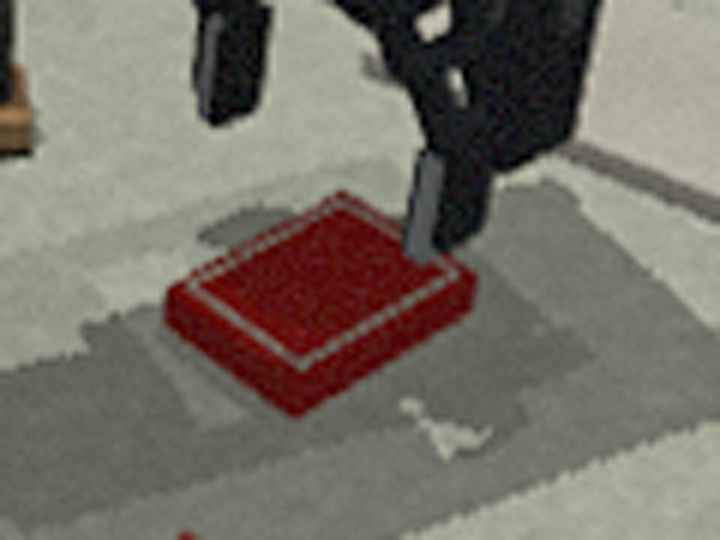

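Fingers straddle the red pad with the tips still well above it, at (215,120) and (430,255). I'll go down in steps.

>>> play_rows:
  deltas: "0 0 0 0 0 0 0.075;0 0 0 0 0 0.01 0.075;0 0 0 0 0 0.02 0.075;0 0 0 0 0 0.03 0.075;0 0 0 0 0 0.03 0.075;0 0 0 0 0 0.03 0.075"

```text
clock: 9.85
tool_pos: [623.2, -146.5, 0.3]
orientation: [-0.0, 0.0, 1.0, 0.0]
contact_force: [0.2, 0.7, 0.2]
width: 75.0
gripper_force: 0.0
```

Run:
```python
from lib import *
go(620.5,-147.3,-20,1.571)
from workcell import eyes
s=eyes.snapshot("side"); a=s["color"][180:270,270:390]
a=cv2.resize(a[:,:,::-1],(720,540),interpolation=cv2.INTER_CUBIC)
cv2.imwrite("pics/a6.png",a)
```

```text
go (620.5, -147.3, -20) [0.0, -0.0, -0.001] [0.0027, -0.0008, 0.0203]
```

View pics/a6.png

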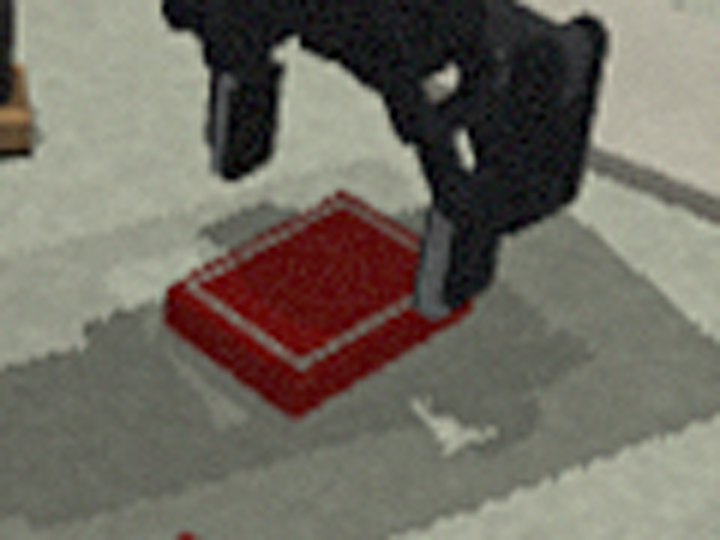

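Run:
```python
from lib import *
from workcell import eyes
s=eyes.snapshot("side")
f=lambda P:print(np.round((proj(s,P)-[270,180]+.5)*6).astype(int).tolist())
f([[x,y,22] for x,y in ((580.5,-119.3),(660.5,-119.3),(660.5,-175.3),(580.5,-175.3))])
f([[x,-184,z] for x in (612,634) for z in (15,25,35)])
f([[x,-110,z] for x in (612,634) for z in (15,25,35)])
im=s["color"].astype(int); r,g,b=im[...,0],im[...,1],im[...,2]
m=(r>g+40)&(r>b+40)&(g<80); n,l,st,c=cv2.connectedComponentsWithStats(m.astype(np.uint8)); print(c[st[:,4]>200].round(), (np.array([318,300])/6+[270,180]))
```

```text
[[169, 284], [352, 186], [490, 274], [305, 384]]
[[400, 373], [404, 347], [409, 320], [451, 342], [455, 316], [460, 290]]
[[220, 247], [223, 222], [225, 196], [270, 221], [273, 196], [276, 170]]
[[252. 185.]
 [494. 215.]
 [322. 226.]
 [319. 238.]
 [130. 251.]
 [317. 327.]] [323. 230.]
```

>>> play_rows:
  deltas: "0 0 0 0.006 0.001 0.01 0.075;0 0 0 0.006 0.001 0.018 0.075;0 0 0 0.006 0.001 0.023 0.075;0 0 0 0.006 0.001 0.023 0.075;0 0 0 0.006 0.001 0.023 0.045;0 0 0 0.006 0.001 0.023 0.03;0 0 0 0.006 0.001 0.023 0.03;0 0 0 0.006 0.001 0.023 0.03;0 0 0 0.006 0.001 0.023 0.03"

```text
clock: 10.85
tool_pos: [617.9, -145.6, -22.0]
orientation: [0.001, 0.0, 1.0, -0.0]
contact_force: [0.0, -0.0, 2.3]
width: 54.1
gripper_force: 65.3
```

>>> play_rows:
  deltas: "0 0 0 0 0 -0.02 0.03;0 0 0 0 0 -0.05 0.03;0 0 0 0 0 -0.08 0.03;0 0 0 0 0 -0.08 0.03;0 0 0 0 0 -0.08 0.03"

```text
clock: 11.35
tool_pos: [617.2, -145.5, 57.6]
orientation: [0.0, 0.0, 1.0, 0.0]
contact_force: [0.3, 0.2, -2.6]
width: 54.4
gripper_force: 65.0
```

```bash
python3 -c "
from lib import *
go(466.3,-241.2,58,1.729)"
```

```text
go (466.3, -241.2, 58) [-0.0, 0.0, -0.159] [0.1508, -0.0959, -0.0005]
```

>>> play_rows:
  deltas: "0 0 -0.05 0.04 -0.025 0 0.03;0 0 -0.1 0.08 -0.05 0 0.03;0 0 -0.159 0.115 -0.073 0 0.03;0 0 -0.159 0.14 -0.09 0 0.03;0 0 -0.159 0.151 -0.096 0 0.03;0 0 -0.159 0.151 -0.096 0 0.03;0 0 -0.159 0.151 -0.096 0 0.03;0 0 -0.159 0.151 -0.096 0.02 0.03;0 0 -0.159 0.151 -0.096 0.045 0.03;0 0 -0.159 0.151 -0.096 0.06 0.03;0 0 -0.159 0.151 -0.096 0.06 0.03"

```text
clock: 12.45
tool_pos: [466.1, -239.8, -4.7]
orientation: [-0.002, -0.08, 0.997, 0.001]
contact_force: [-0.1, 0.5, -1.2]
width: 54.4
gripper_force: 64.9
```

Run:
```python
from lib import *
go(466.3,-241.2,-19,1.729)
from workcell import eyes
s=eyes.snapshot("side"); a=s["color"][240:384,230:400]
a=cv2.resize(a[:,:,::-1],(680,576),interpolation=cv2.INTER_CUBIC)
cv2.imwrite("pics/a7.png",a)
```

```text
go (466.3, -241.2, -19) [0.003, -0.003, 0.002] [-0.0, -0.0015, 0.0143]
```

View pics/a7.png

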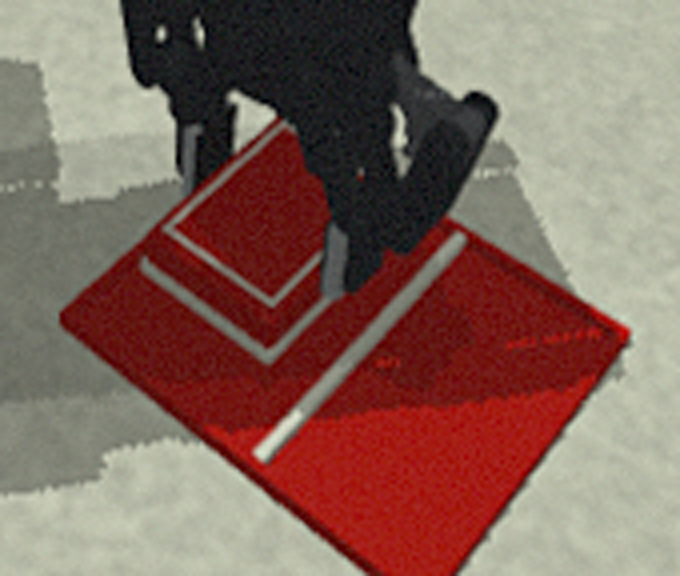

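The red pad, white foot band visible, hangs parallel within the large bay, with its near corner at (268,358) clear of the rib. I'll lower and release it.

>>> play_rows:
  deltas: "0 0 0 0 -0.001 0.006 0.03;0 0 0 0 -0.001 0.011 0.03;0 0 0 0 -0.001 0.014 0.03;0 0 0 0 -0.001 0.015 0.03;0 0 0 0 -0.001 0.015 0.03;0 0 0 0 -0.001 0.015 0.07;0 0 0 0 -0.001 0.015 0.07;0 0 0 0 -0.001 0.015 0.07;0 0 0 0 -0.001 -0.02 0.07;0 0 0 0 -0.001 -0.06 0.07;0 0 0 0 -0.001 -0.1 0.06;0 0 0 0 -0.001 -0.1 0.06"

```text
clock: 13.7
tool_pos: [470.0, -244.3, 103.1]
orientation: [0.005, -0.079, 0.997, -0.003]
contact_force: [0.5, -0.1, 0.6]
width: 59.9
gripper_force: 0.0
```

Run:
```python
from lib import *
go(606,3,80,2.5);go(606,3,80,.95)
from workcell import sensors,eyes; print(sensors.read_state()["joint_positions"][5])
s=eyes.snapshot("side"); im=s["color"].astype(int)
cv2.imwrite("pics/b0.png",cv2.resize(s["color"][:,:,::-1],(800,600),interpolation=cv2.INTER_CUBIC))
```

```text
go (606, 3, 80) [-0.011, 0.006, -0.771] [-0.173, 0.223, 0.0231]
go (606, 3, 80) [-0.003, 0.012, 0.779] [-0.173, 0.223, 0.0231]
-2.2301873924746634
```

View pics/b0.png

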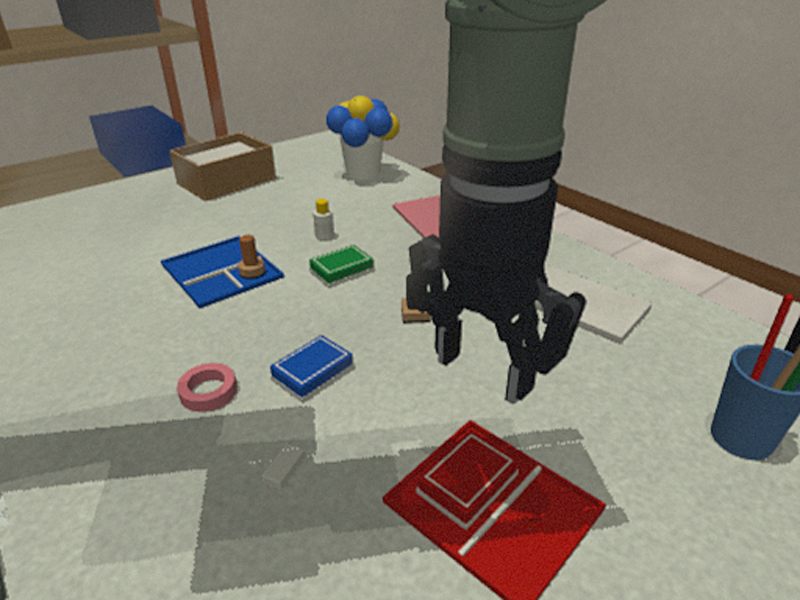

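The red pad lies flat in its bay and the round stamp stands in the blue tray's far small bay. Next is the square stamp.

>>> play_rows:
  deltas: "0 0 0.779 -0.173 0.223 0.02 0.05;0 0 0.779 -0.173 0.223 0.02 0.05;0 0 0.779 -0.173 0.223 0.02 0.05;0 0 0.779 -0.173 0.223 0.02 0.05;0 0 0.779 -0.173 0.223 0.02 0.05;0 0 0.779 -0.173 0.223 0.02 0.05;0 0 0.779 -0.173 0.223 0.02 0.05;0 0 0.779 -0.173 0.223 0.02 0.05;0 0 0.779 -0.173 0.223 0.02 0.05;0 0 0.779 -0.173 0.223 0.02 0.05;0 0 0.779 -0.173 0.223 0.02 0.05"

```text
clock: 14.85
tool_pos: [601.6, 3.8, 77.6]
orientation: [-0.0, 0.306, 0.952, -0.0]
contact_force: [-0.4, -0.6, -0.3]
width: 50.2
gripper_force: 0.0
```

Run:
```python
from lib import *
go(606,3,10,.95)
from workcell import eyes
s=eyes.snapshot("side"); x0,y0=220,140; a=s["color"][y0:y0+80,x0:x0+100]
a=cv2.resize(a[:,:,::-1],(700,560),interpolation=cv2.INTER_CUBIC)
for d in (-40,0,40):
    p=proj(s,[[606,3,60],[606+np.cos(.95)*d,3+np.sin(.95)*d,60]]); p=((p-[x0,y0]+.5)*7).astype(int)
    cv2.line(a,p[0].tolist(),p[1].tolist(),(0,0,255),2)
cv2.imwrite("pics/b1.png",a)
```

```text
go (606, 3, 10) [-0.0, -0.0, -0.002] [-0.004, 0.0019, 0.0676]
```

View pics/b1.png

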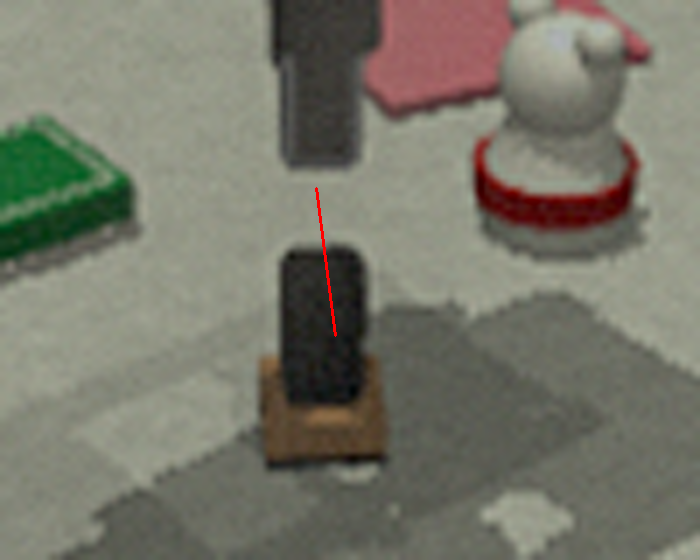

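The square stamp's handle top is at (323,262), in line with the closing line, so I descend and grip.

>>> play_rows:
  deltas: "0 0 0 -0.003 0.002 0.02 0.05;0 0 0 -0.003 0.002 0.04 0.05;0 0 0 -0.003 0.002 0.06 0.05;0 0 0 -0.003 0.002 0.072 0.05;0 0 0 -0.003 0.002 0.072 0.05;0 0 0 -0.003 0.002 0.072 0;0 0 0 -0.003 0.002 0.072 0;0 0 0 -0.003 0.002 0.072 0;0 0 0 -0.003 0.002 0.072 0;0 0 0 -0.003 0.002 0.072 0;0 0 0 -0.003 0.002 0.072 0"

```text
clock: 16.0
tool_pos: [606.6, 4.9, 6.6]
orientation: [0.001, 0.305, 0.952, 0.0]
contact_force: [-0.4, -1.3, 6.1]
width: 22.7
gripper_force: 62.8
```

>>> play_rows:
  deltas: "0 0 0 0 0 -0.03 0;0 0 0 0 0 -0.06 0;0 0 0 0 0 -0.08 0;0 0 0 0 0 -0.08 0;0 0 0 0 0 -0.08 0"

```text
clock: 16.5
tool_pos: [605.2, 5.1, 84.8]
orientation: [-0.0, 0.305, 0.952, -0.0]
contact_force: [-0.0, -0.1, -1.0]
width: 22.7
gripper_force: 61.9
```

```bash
python3 -c "
from lib import *
go(477.9,-314.3,80,.158)"
```

```text
go (477.9, -314.3, 80) [-0.001, -0.001, 0.792] [-0.0823, -0.3339, 0.0049]
```

>>> play_rows:
  deltas: "0 0 0.1 -0.01 -0.04 0 0;0 0 0.2 -0.02 -0.08 0 0;0 0 0.3 -0.03 -0.12 0 0;0 0 0.4 -0.04 -0.16 0 0;0 0 0.5 -0.05 -0.2 0 0;0 0 0.6 -0.06 -0.24 0 0;0 0 0.7 -0.07 -0.28 0 0;0 0 0.792 -0.078 -0.315 0 0;0 0 0.792 -0.082 -0.334 0 0;0 0 0.792 -0.082 -0.334 0 0;0 0 0.792 -0.082 -0.334 0 0;0 0 0.792 -0.082 -0.334 0 0"

```text
clock: 17.7
tool_pos: [478.1, -313.1, 84.5]
orientation: [-0.001, 0.649, 0.761, 0.0]
contact_force: [-0.0, -0.1, -1.2]
width: 23.0
gripper_force: 61.9
```

```bash
python3 -c "
from lib import *
go(477.9,-314.3,10,.158)"
```

```text
go (477.9, -314.3, 10) [-0.001, -0.002, 0.001] [-0.0013, -0.0003, 0.0745]
```

>>> play_rows:
  deltas: "0 0 0 -0.001 0 0.02 0;0 0 0 -0.001 0 0.04 0;0 0 0 -0.001 0 0.058 0;0 0 0 -0.001 0 0.068 0;0 0 0 -0.001 0 0.073 0;0 0 0 -0.001 0 0.074 0;0 0 0 -0.001 0 0.074 0;0 0 0 -0.001 0 0.074 0"

```text
clock: 18.5
tool_pos: [478.9, -315.7, 12.3]
orientation: [0.001, 0.649, 0.761, 0.0]
contact_force: [-0.5, -0.2, -1.1]
width: 22.8
gripper_force: 62.0
```

>>> play_rows:
  deltas: "0 0 0 0 0 0.001 0.05;0 0 0 0 0 0.001 0.05;0 0 0 0 0 0.001 0.05;0 0 0 0 0 -0.02 0.05;0 0 0 0 0 -0.06 0.05;0 0 0 0 0 -0.1 0.05;0 0 0 0 0 -0.1 0.05;0 0 0 0 0 -0.1 0.05"

```text
clock: 19.3
tool_pos: [478.7, -315.6, 112.5]
orientation: [0.001, 0.649, 0.761, 0.0]
contact_force: [-0.1, -0.1, 0.0]
width: 50.0
gripper_force: 0.0
```

```bash
python3 -c "
from lib import *
go(436,-14.7,70,1.571+.182)"
```

```text
go (436, -14.7, 70) [0.002, -0.0, 1.547] [0.304, 0.0051, 0.042]
```

>>> play_rows:
  deltas: "0 0 -1.595 0.304 0.005 0 0.075;0 0 -1.595 0.304 0.005 0 0.075;0 0 -1.595 0.304 0.005 0 0.075;0 0 -1.595 0.304 0.005 0 0.075;0 0 -1.595 0.304 0.005 0 0.075;0 0 -1.595 0.304 0.005 0 0.075;0 0 -1.595 0.304 0.005 0 0.075;0 0 -1.595 0.304 0.005 0.04 0.075;0 0 -1.595 0.304 0.005 0.06 0.075;0 0 -1.595 0.304 0.005 0.08 0.075;0 0 -1.595 0.304 0.005 0.09 0.075;0 0 -1.595 0.304 0.005 0.09 0.075"

```text
clock: 20.5
tool_pos: [432.7, -14.2, 19.0]
orientation: [-0.003, -0.091, 0.996, 0.001]
contact_force: [0.1, 0.6, -0.2]
width: 75.0
gripper_force: 0.0
```

>>> play_rows:
  deltas: "0 0 0 0 0 0 0.075;0 0 0 0 0 0 0.075"

```text
clock: 20.7
tool_pos: [435.6, -14.4, 21.7]
orientation: [0.0, -0.09, 0.996, 0.0]
contact_force: [-0.0, 0.3, 0.2]
width: 75.0
gripper_force: 0.0
```

Run:
```python
from lib import *
go(436,-14.7,-22,1.571+.182)
from workcell import eyes
s=eyes.snapshot("side"); x0,y0=150,180; a=s["color"][y0:y0+90,x0:x0+120]
a=cv2.resize(a[:,:,::-1],(720,540),interpolation=cv2.INTER_CUBIC)
c,n=np.cos(.182),np.sin(.182); o=np.array([[40,28],[-40,28],[-40,-28],[40,-28]])@[[c,n],[-n,c]]+[436,-14.7]
cv2.polylines(a,[((proj(s,np.c_[o,[22]*4])-[x0,y0]+.5)*6).astype(np.int32)],True,(0,255,255),1)
cv2.imwrite("pics/b2.png",a)
```

```text
go (436, -14.7, -22) [0.0, 0.0, -0.001] [-0.0003, -0.0003, 0.0437]
```

View pics/b2.png

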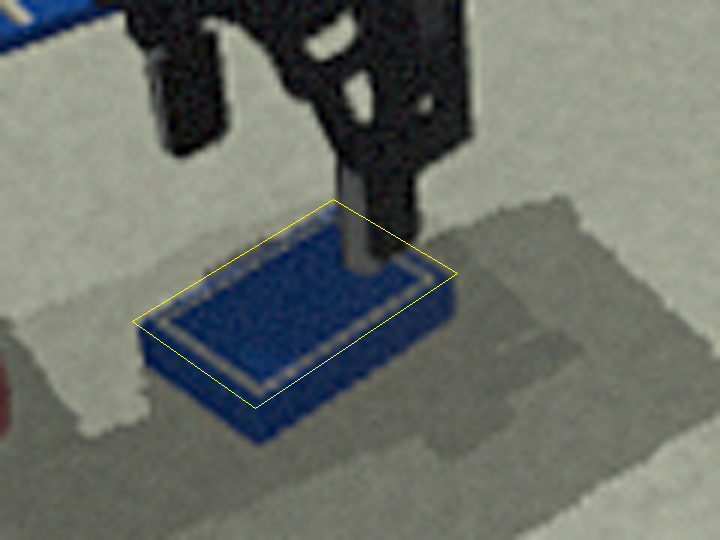

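The blue pad's top matches the yellow outline within about 2 mm, so I descend and grip.

>>> play_rows:
  deltas: "0 0 0 0 0 0.012 0.075;0 0 0 0 0 0.024 0.075;0 0 0 0 0 0.036 0.075;0 0 0 0 0 0.044 0.075;0 0 0 0 0 0.044 0.075;0 0 0 0 0 0.044 0.03;0 0 0 0 0 0.044 0.03;0 0 0 0 0 0.044 0.03;0 0 0 0 0 0.044 0.03;0 0 0 0 0 0.044 0.03"

```text
clock: 21.75
tool_pos: [436.1, -14.4, -21.6]
orientation: [0.001, -0.091, 0.996, -0.0]
contact_force: [-2.1, -0.8, 6.2]
width: 54.3
gripper_force: 63.8
```

>>> play_rows:
  deltas: "0 0 0 0 0 -0.03 0.03;0 0 0 0 0 -0.06 0.03;0 0 0 0 0 -0.1 0.03;0 0 0 0 0 -0.1 0.03;0 0 0 0 0 -0.1 0.03"

```text
clock: 22.25
tool_pos: [435.8, -14.4, 78.2]
orientation: [0.001, -0.091, 0.996, -0.0]
contact_force: [0.4, -0.5, -1.4]
width: 54.3
gripper_force: 64.1
```

```bash
python3 -c "
from lib import *
go(446,305,78,1.578)"
```

```text
go (446, 305, 78) [-0.0, 0.002, 0.175] [-0.0679, 0.3123, 0.0002]
```

>>> play_rows:
  deltas: "0 0 0.03 -0.008 0.038 0 0.03;0 0 0.06 -0.016 0.076 0 0.03;0 0 0.09 -0.025 0.114 0 0.03;0 0 0.12 -0.033 0.152 0 0.03;0 0 0.15 -0.041 0.19 0 0.03;0 0 0.175 -0.05 0.228 0 0.03;0 0 0.175 -0.058 0.266 0 0.03;0 0 0.175 -0.065 0.3 0 0.03;0 0 0.175 -0.068 0.312 0 0.03;0 0 0.175 -0.068 0.312 0 0.03;0 0 0.175 -0.068 0.312 0 0.03;0 0 0.175 -0.068 0.312 0 0.03"

```text
clock: 23.45
tool_pos: [445.3, 303.1, 77.0]
orientation: [-0.001, -0.003, 1.0, -0.001]
contact_force: [-0.0, 0.0, -2.1]
width: 54.8
gripper_force: 64.1
```

>>> play_rows:
  deltas: "0 0 0 0 0 0.03 0.03;0 0 0 0 0 0.06 0.03;0 0 0 0 0 0.08 0.03;0 0 0 0 0 0.08 0.03;0 0 0 0 0 0.08 0.03"

```text
clock: 23.95
tool_pos: [446.1, 304.0, -2.1]
orientation: [-0.0, -0.003, 1.0, -0.0]
contact_force: [-0.4, -0.6, -0.1]
width: 54.5
gripper_force: 64.0
```

Run:
```python
from lib import *
go(446,305,-18.5,1.578)
from workcell import eyes
s=eyes.snapshot("side"); x0,y0=80,110; a=s["color"][y0:y0+90,x0:x0+120]
cv2.imwrite("pics/b3.png",cv2.resize(a[:,:,::-1],(720,540),interpolation=cv2.INTER_CUBIC))
```

```text
go (446, 305, -18.5) [-0.0, -0.0, -0.001] [0.0001, 0.001, 0.0164]
```

View pics/b3.png

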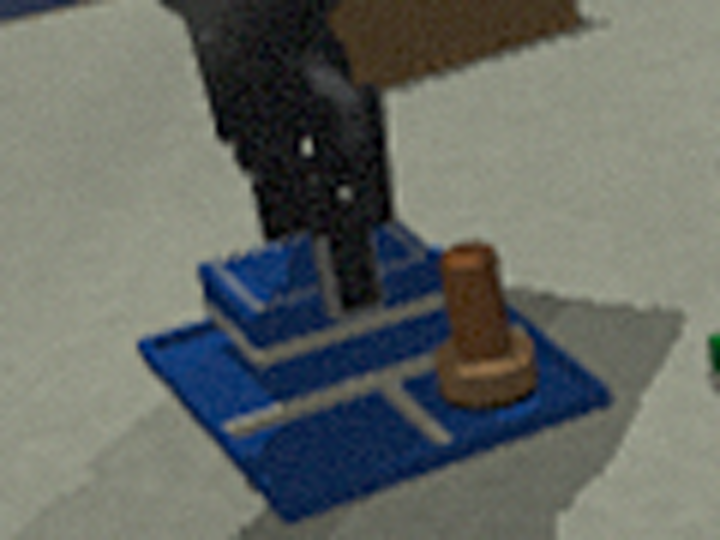

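The blue pad is level above its bay and the stamp stands flat clear of the ribs. I'll lower and release the pad.

>>> play_rows:
  deltas: "0 0 0 0 0.001 0.008 0.03;0 0 0 0 0.001 0.014 0.03;0 0 0 0 0.001 0.017 0.03;0 0 0 0 0.001 0.017 0.03;0 0 0 0 0.001 0.017 0.03;0 0 0 0 0.001 0.017 0.066;0 0 0 0 0.001 0.017 0.066;0 0 0 0 0.001 0.017 0.066;0 0 0 0 0.001 -0.02 0.066;0 0 0 0 0.001 -0.06 0.066;0 0 0 0 0.001 -0.08 0.06;0 0 0 0 0.001 -0.08 0.06"

```text
clock: 25.2
tool_pos: [447.8, 307.1, 80.7]
orientation: [0.003, -0.004, 1.0, 0.002]
contact_force: [0.9, 0.5, 0.2]
width: 60.1
gripper_force: 0.0
```

```bash
python3 -c "
from lib import *
go(629.8,272.2,80,1.571)"
```

```text
go (629.8, 272.2, 80) [0.004, 0.006, 0.007] [-0.1817, -0.0363, 0.0016]
```

>>> play_rows:
  deltas: "0 0 0.007 -0.045 -0.009 0 0.06;0 0 0.007 -0.09 -0.018 0 0.06;0 0 0.007 -0.135 -0.027 0 0.06;0 0 0.007 -0.17 -0.034 0 0.06;0 0 0.007 -0.182 -0.036 0 0.06;0 0 0.007 -0.182 -0.036 0 0.06;0 0 0.007 -0.182 -0.036 0 0.06;0 0 0.007 -0.182 -0.036 0 0.06"

```text
clock: 26.0
tool_pos: [626.1, 271.5, 77.2]
orientation: [-0.001, -0.001, 1.0, -0.0]
contact_force: [0.3, 0.1, 0.7]
width: 60.4
gripper_force: 0.0
```

Run:
```python
from lib import *
go(629.8,272.2,1,1.571)
from workcell import eyes
s=eyes.snapshot("side"); x0,y0=150,70; a=s["color"][y0:y0+100,x0:x0+130]
cv2.imwrite("pics/b4.png",cv2.resize(a[:,:,::-1],(780,600),interpolation=cv2.INTER_CUBIC))
```

```text
go (629.8, 272.2, 1) [-0.0, -0.002, 0.001] [-0.0039, 0.0007, 0.0762]
```

View pics/b4.png

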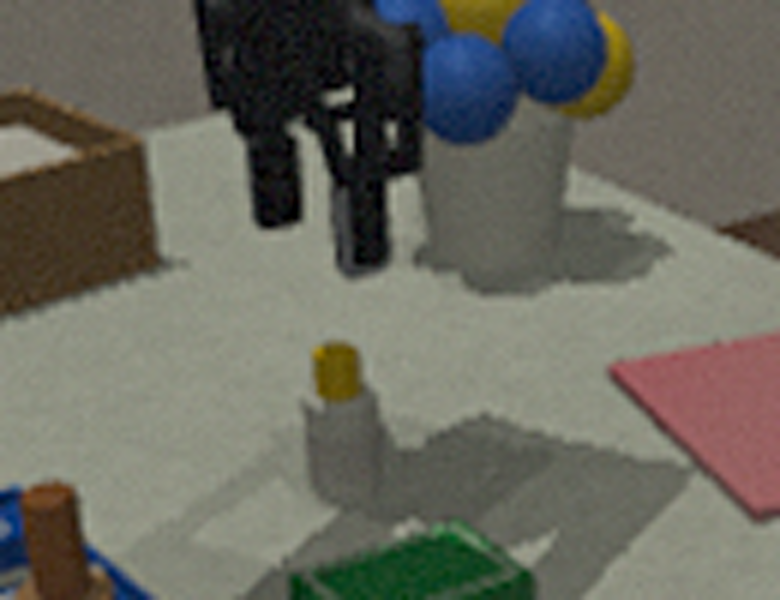

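The bottle stands at about (340,430) with the fingers above it, slightly to the left, which the last 4 mm in x will correct. I'll descend and grip.

>>> play_rows:
  deltas: "0 0 0 -0.004 0 0 0.06;0 0 0 -0.004 0 0.015 0.06;0 0 0 -0.004 0 0.03 0.06;0 0 0 -0.004 0 0.045 0.06;0 0 0 -0.004 0 0.06 0.06;0 0 0 -0.004 0 0.072 0.06;0 0 0 -0.004 0 0.077 0.06;0 0 0 -0.004 0 0.077 0.0;0 0 0 -0.004 0 0.077 0.0;0 0 0 -0.004 0 0.077 0.0;0 0 0 -0.004 0 0.077 0.0;0 0 0 -0.004 0 0.077 0.0"

```text
clock: 27.25
tool_pos: [632.5, 271.3, 1.3]
orientation: [0.001, -0.0, 1.0, 0.0]
contact_force: [-0.7, 0.6, 0.6]
width: 29.7
gripper_force: 59.3
```

>>> play_rows:
  deltas: "0 0 0 0 0 0 0;0 0 0 0 0 -0.03 0;0 0 0 0 0 -0.06 0;0 0 0 0 0 -0.1 0;0 0 0 0 0 -0.1 0;0 0 0 0 0 -0.1 0"

```text
clock: 27.85
tool_pos: [632.3, 271.2, 101.5]
orientation: [0.001, -0.0, 1.0, 0.0]
contact_force: [-0.1, 0.3, -0.3]
width: 29.3
gripper_force: 59.4
```

```bash
python3 -c "
from lib import *
go(414.3,230,100,1.578)"
```

```text
go (414.3, 230, 100) [0.001, 0.002, -0.007] [0.218, -0.0412, 0.0011]
```

>>> play_rows:
  deltas: "0 0 0 0.035 -0.007 0 0;0 0 0 0.07 -0.013 0 0;0 0 0 0.105 -0.02 0 0;0 0 0 0.14 -0.026 0 0;0 0 0 0.175 -0.033 0 0;0 0 -0.007 0.205 -0.039 0 0;0 0 -0.007 0.216 -0.041 0 0;0 0 -0.007 0.216 -0.041 0 0;0 0 -0.007 0.216 -0.041 0 0;0 0 -0.007 0.216 -0.041 0.03 0;0 0 -0.007 0.216 -0.041 0.06 0;0 0 -0.007 0.216 -0.041 0.06 0"

```text
clock: 29.05
tool_pos: [414.9, 229.0, 37.3]
orientation: [-0.003, -0.003, 1.0, -0.002]
contact_force: [-0.8, -1.5, -0.9]
width: 29.9
gripper_force: 59.5
```

>>> play_rows:
  deltas: "0 0 0 0 0 0 0;0 0 0 0 0 0.015 0;0 0 0 0 0 0.02 0;0 0 0 0 0 0.02 0"

```text
clock: 29.45
tool_pos: [416.6, 230.3, 21.0]
orientation: [0.0, -0.004, 1.0, 0.0]
contact_force: [1.2, 0.5, 0.4]
width: 29.4
gripper_force: 59.5
```

Run:
```python
from lib import *
go(416,230.4,4,1.578)
from workcell import eyes
s=eyes.snapshot("side"); x0,y0=80,110; a=s["color"][y0:y0+90,x0:x0+120]
cv2.imwrite("pics/b5.png",cv2.resize(a[:,:,::-1],(720,540),interpolation=cv2.INTER_CUBIC))
```

```text
go (416, 230.4, 4) [0.0, 0.001, -0.0] [0.0007, 0.0001, 0.017]
```

View pics/b5.png

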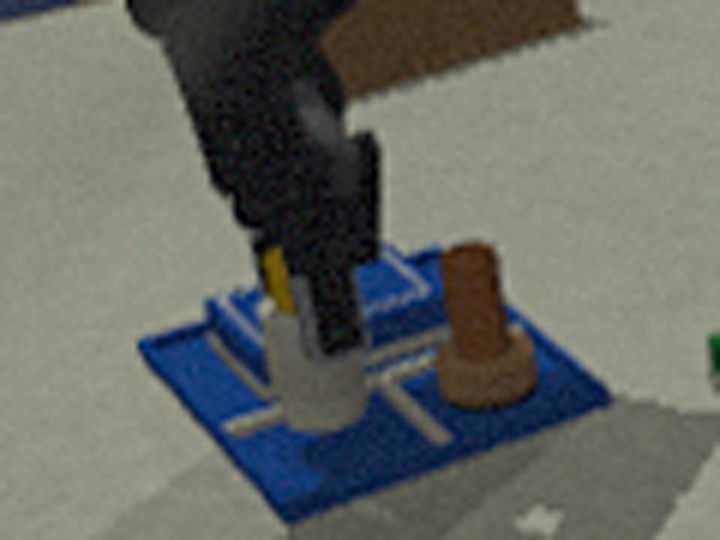

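The bottle is upright above the near small bay, whose centre is about (340,445). I'll lower and release.

>>> play_rows:
  deltas: "0 0 0 0 0 0.008 0;0 0 0 0 0 0.014 0;0 0 0 0 0 0.017 0;0 0 0 0 0 0.017 0;0 0 0 0 0 0.017 0;0 0 0 0 0 0.017 0.045;0 0 0 0 0 0.017 0.045;0 0 0 0 0 0.017 0.045;0 0 0 0 0 -0.02 0.045;0 0 0 0 0 -0.06 0.045;0 0 0 0 0 -0.1 0.045;0 0 0 0 0 -0.12 0.045"

```text
clock: 30.7
tool_pos: [417.5, 230.8, 143.8]
orientation: [0.002, -0.004, 1.0, 0.001]
contact_force: [1.0, 0.7, 0.2]
width: 44.8
gripper_force: 0.0
```

>>> play_rows:
  deltas: "0 0 0 0 0 -0.05 0.045;0 0 0 0 0 -0.08 0.045;0 0 0 0 0 -0.08 0.045;0 0 0 0 0 -0.08 0.045"

```text
clock: 31.1
tool_pos: [416.0, 230.0, 220.6]
orientation: [0.0, -0.004, 1.0, 0.0]
contact_force: [0.0, -0.9, -0.3]
width: 45.2
gripper_force: 0.0
```

Run:
```python
from workcell import eyes
import cv2
s=eyes.snapshot("side"); cv2.imwrite("pics/f.png",cv2.resize(s["color"][:,:,::-1][90:,60:420],(768,588),interpolation=cv2.INTER_CUBIC))
```

```text
(no output)
```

View pics/f.png

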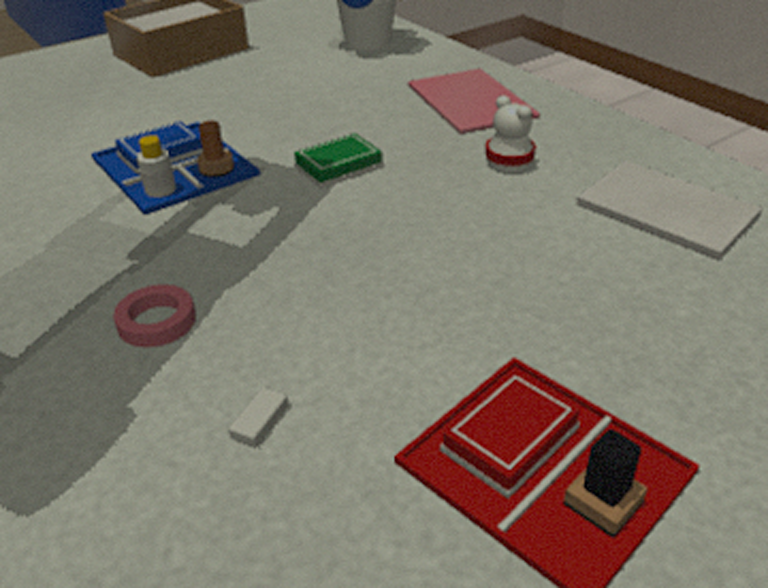

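All five items stand or lie flat in their bays: the red kit at (510,430) and (610,480), the blue kit at (160,145), (155,170) and (213,150). The green pad is untouched, so I'll hand in.

```bash
python3 -c "
from workcell import env
print(env.hand_in())"
```

```text
the job is handed in; nothing more can be done
None
```

Both kits are made up and the job is handed in: in the last picture all five items sit flat in their bays, the green ink pad was not touched, and the clock stood at about 31 s of the 131 s allowed; no verdict was returned.

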